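Find the tea shelf's concealed catch and draw out the drawer

ROBOT

A 6-joint arm with a two-finger parallel gripper is mounted at the origin on the work surface. World frame = base frame: x ahead of the robot, y to its left, z up, the work surface at z = 0. Lengths are in mm, angles in rad, forces in N, time in s.
With the tool pointing down it reaches from about 350 to 950 mm from the base axis. Payload 17.4 kg.
Tool frame: the origin (TCP) lies midway between the tips of the shut fingers; the grasp point (between the pads) lies 19 mm behind it; z points along the fingers, y is the direction in which the jaws open and shut (so a half turn about z gives the same grasp; the last joint's range is limited). The gripper opens to 93 mm and grips with 3 to 60 N. Pads are 15 mm wide; open, the fingers measure 128 mm over their backs; the gripper's body (75 mm by 188 mm) begins 65 mm behind the grasp point.
Start: joints at [-1.165, 0.116, 1.442, -0, 1.584, -0.038], TCP at [289.82, -609.62, 218.646] pointing down, gripper open.
Joint ranges: [-2.83, 2.83], [-0.83, 2.19], [0.07, 2.5], [-1.14, 4.28], [0.01, 3], [-2.97, 2.97]. Speed limits (rad/s): [1.89, 1.89, 2.22, 3.14, 3.14, 3.14].

INTERFACE

Orientations are given as [roll, pitch, yaw] about the fixed x, y, z axes, in that order (R = Rz(yaw) Ry(pitch) Rx(roll)).
In Python, from plant import bot, optics, nets gives the robot as it stands.
- The arm moves only by the tool move_arm, never from a script. Its argument "commands" is a list of rows, each an object with "xyz": the shift along the world's x, y, z in cm, a list of three; "yaw": the turn about the world's z in rad. In form: [{"xyz": [tx, ty, tz], "yaw": yaw}, ...]. A call has 1 to 5 rows; each row shifts and turns the pose as measured when the row begins; what a row does not reach is not made up. A row lasts 1/10 s, in which the tool goes at most 50 mm and 8.59 degrees, less where a joint would pass 70% of its speed; a pose out of reach is approached as far as the arm can. A call is refused whole if a number of a shift passes 5 or a number of a turn 0.15, either way. A call with a gripper value outside its range is refused whole. "claw" is the opening, from 0 (shut) to 1 (fully open), set as the call begins (left out, the last holds). The fingers move at their own pace and stop on an object; the grip force is fixed at half the most. Time passes only in rows, so rows that do not move let the fingers close. It gives the time, the measured TCP pose, the force and the opening at its end, in the units of the state.
- bot.get_state(): the state, without advancing time (a new reading comes with each control period).
- optics.read_camera(name): name is "side" or "top"; returns a dict with "image" (400x640x3 uint8, red, green, blue), "vfov" (degrees; the focal length in pixels is half the picture's height over the tangent of half this angle, whatever the lens; pixels are square), "cx", "cy" (the principal point, pixels), "k1" (the pictures are not rectified: a ray, as slopes to the right and down, at radius r is drawn at 1 + k1 r^2 times it, then the intrinsics apply), "position" and "rotation" of the camera in the world. Camera axes: x right, y down, z forward; pixel columns grow to the right and rows downward; lengths in mm; the calibration is good to about 2 mm. A picture is of the moment at which its call begins. There is no depth.
- bot.finish_job(): hands the job in, once; it reports no verdict.
Trained networks look in a picture, given as the dict that the camera call returned (one of the last four; its "shot" number tells which), for a name from the list of things; names that differ only in an ending like _2 or _b are one class to them, and where a whole thing is asked for, a point or a joint stands for the part that bears it (a point fixed in the world has none). Each returns a list of dicts, best first, with "score" (0 to 1); they miss things now and then, are a little off and sometimes report something else, mostly with a low value. They report only what shows in the picture. A call takes as long as a camera call.
- nets.look_for(picture, label): "box" ([left, top, width, height] in pixels, round what is visible of it).
The state is a dict: "time": time; "joint_pos": joint angles; "qvel": joint speeds; "effort": joint torques, N m; "ee_pos": TCP position; "ee_rot": TCP orientation; "force": force on the tool from outside, world axes, zero at the start; "moment": the same for the moment, N m; "finger_gap": opening from 0.0 (shut) to 1.0 (fully open).
Only numpy, scipy, OpenCV 4.12 (cv2) and the standard library are available. Lean on these libraries where they do the work, as an engineer would, in place of code of your own. Each camera call takes 0.05 s, during which the arm holds its last target.

TASK

Feel with the fingertips across the bare front panel of the tea shelf's top board for the concealed push plate and press it, so that the slim drawer springs out. Then, with a fingertip behind its front, gently draw it fully open. Nothing is to be gripped or picked up: the pick and lid rests stay in the drawer, the kettle, bowl, caddy, waste-water bowl and whisk stay where they stand, and the drawer is left open, the hand clear.

Things in the scene. Friction and masses are not known exactly. Their poses are not given: they have to be found in the camera images.
- shelf: Low black-lacquer tea shelf, fixed: 460 mm wide (its y), 320 deep (its x), 250 high. Origin: centre of its underside, on the table. x points from its front to its back (away from the robot), z up; turned up to 0.2 rad about z. Its front face is at x = -160 mm. Under the 15 mm top board is one slim drawer as wide as the shelf, its front plain, with no handle or finger hole.
- panel_mid (a point): Point on the upper face of the top board, midway across, 48 mm behind the front edge (shelf x -112, y 0, z 250 mm). The front 125 mm of the board is a bare flat panel, rigid, level to 0.3 mm; utensils stand behind it. A concealed push plate is set in it, its centre on the line through this point along the shelf's y, anywhere up to 60 mm to either side: to be felt for (or seen as a fine outline).
- panel_left (a point): Left end (shelf y +60 mm) of the line on which the push plate's centre lies, at the panel's surface. The push plate is of the same black lacquer, 60 mm along the shelf's y by 48 mm along its x, in an opening of 64 by 52 mm; its upper face lies 2 mm below the panel.
- panel_right (a point): Right end (shelf y -60 mm) of that line, at the panel's surface.
- catch (a joint): How far the push plate is pressed down, m: 0 at rest, 0.006 fully down. A spring resists with about 2 N at the start and 4 N fully down and lifts it again when let go. From 3 to 4 mm down it frees the drawer.
- drawer (a joint): How far the drawer is out towards its front (shelf -x), m: 0 shut and latched (it cannot be pulled), 0.12 fully open at its stop. When the catch is pressed a spring plunger pushes it out about 60 mm within a second and no farther; from there it slides with 1 N of friction (some 2 N when moved at 0.05 m/s) and stays where it is left.
- drawer_edge (a point): Middle of the upper edge of the drawer's front board, half-way through its thickness; travels with the drawer. The board is 430 mm wide, 12 mm thick, 79 mm high; its edge is 17 mm below the shelf's top face. Sprung out, the drawer leaves an open gap of about 48 mm between the back of this board and the shelf's front face.
- drawer_gap (a point): Point inside the drawer, midway across, 24 mm behind the back of its front board and 30 mm below the board's upper edge; travels with the drawer. A finger put down here from above, once the drawer has sprung out, is free to 24 mm in front and behind (a cross rail runs along y there), 70 mm to both sides and 30 mm below.
- kettle: Small hammered iron kettle, body diameter 104 mm, 139 mm high with its bail, spout reaching 78 mm from its axis; stands on the shelf's top. Origin: centre of its underside. 0.85 kg. Leave alone.
- bowl: Celadon tea bowl, 116 mm across, 68 mm high, on the shelf's top. Origin: centre of its underside. Leave alone.
- caddy: Ivory-coloured porcelain tea caddy with its lid on, diameter 69 mm, 73 mm high, on the shelf's top. Origin: centre of its underside. Kettle, bowl and caddy stand in a row in any order, their axes 30 to 40 mm behind the shelf's middle. Leave alone.
- pick_mid (a point): Middle of the silver sweets pick, a flat 117 x 9 x 4 mm piece lying loose on the drawer's floor near its middle. It stays in the drawer and rides out with it.
- lid_rest1_mid (a point): Middle of a bamboo lid rest, an upright tube 45 mm in diameter and 47 mm high, standing loose on the drawer's floor about 130 mm to one side of the middle, its top 20 mm below the edge of the drawer's front. It stays in the drawer and rides out with it.
- lid_rest2_mid (a point): Middle of the other bamboo lid rest, alike, about 130 mm to the other side.
- waste_bowl: Copper waste-water bowl, 132 mm across, 80 mm high, on the table left of the shelf's front. Origin: centre of its underside. Leave alone.
- whisk: Bamboo tea whisk upright on its stand, 54 mm across, 127 mm high, on the table right of the shelf's front. Origin: centre of its underside. Leave alone.

How it is judged (in metres and radians):
On the way, in this order (a step that is already met when the one before it is completed fails the run):
1. the concealed push plate is pressed down (value of joint catch above 0.002 m).
2. the drawer has sprung out by more than 45 mm (value of joint drawer above 0.045 m), for 0.1 s.
3. the drawer is drawn fully open (value of joint drawer above 0.11 m), for 0.2 s.
At the end, for the whole second after the job is handed in: The drawer is out by more than 110 of its 120 mm, the push plate has come back up (within 2 mm of rest), pick and both lid rests lie in the drawer, kettle, bowl, caddy, waste bowl and whisk are within 20 mm of where they stood (value of joint drawer above 0.11 m and value of joint catch below 0.002 m and x of pick_mid in the frame of drawer_edge between 0 and 0.27 m and height (world z) of pick_mid between 0.155 and 0.2 m and x of lid_rest1_mid in the frame of drawer_edge between 0 and 0.27 m and height (world z) of lid_rest1_mid between 0.155 and 0.2 m and x of lid_rest2_mid in the frame of drawer_edge between 0 and 0.27 m and height (world z) of lid_rest2_mid between 0.155 and 0.2 m and distance of each of kettle, bowl, caddy, waste_bowl, whisk from where it was at the start of the episode below 0.02 m); the robot touches nothing.
It fails at once if kettle, bowl or caddy is lifted, knocked or tipped (distance of any of kettle, bowl, caddy from where it was at the start of the episode above 0.02 m or angle between any of kettle, bowl, caddy's own z axis and vertical above 0.3 rad).
It fails at once if waste bowl or whisk is lifted, knocked or tipped (distance of any of waste_bowl, whisk from where it was at the start of the episode above 0.02 m or angle between any of waste_bowl, whisk's own z axis and vertical above 0.3 rad).
It fails at once if the drawer is gripped or wrenched (fingers press on it with over 40 N) (contact force between the fingers and drawer above 40 N).
It fails at once if something is lifted out of the drawer (height (world z) of any of pick_mid, lid_rest1_mid, lid_rest2_mid above 0.215 m).
It also fails if it takes over 51 s, if anything falls off the work surface, if the arm or the gripper's body presses on something with over 40 N, if the wrist force passes 120 N, or if a joint passes its speed limit or range.

## Working session

There is one attempt and no reset: what is moved stays moved. The work goes in short steps, Python scripts to look and compute and a tool call to move; the robot and the scene stay as the last step left them, time stands still between calls to the robot, and variables do not carry over. Pictures are saved under pics/ and viewed, and the job is handed in when it is done.

Besides the shell and the picture viewer there is one more tool, called after "Request:" by a JSON object that holds its "method" and its "body". move_arm: Moves the arm, as the interface text tells. Its arguments: {"type":"object","properties":{"commands":{"type":"array","items":{"type":"object","properties":{"xyz":{"type":"array","items":{"type":"number"}},"yaw":{"type":"number"}}}},"claw":{"type":"number"}},"required":["commands"]}

```bash
mkdir -p pics; ls
python3 - <<'E'
from plant import bot, optics, nets
import cv2
print(bot.get_state())
for n in ("side","top"):
    p=optics.read_camera(n)
    cv2.imwrite(f"pics/{n}0.png",p["image"][:,:,::-1])
    print(n,{k:v for k,v in p.items() if k!="image"})
    for l in ("shelf","kettle","bowl","caddy","waste_bowl","whisk"):
        print(l,nets.look_for(p,l)[:2])
E
```

```text
pics
{'time': 0.0, 'joint_pos': array([-1.16484562e+00,  1.16473341e-01,  1.44229822e+00, -3.14900117e-05,
        1.58398298e+00, -3.78342108e-02]), 'qvel': array([ 1.29168542e-03,  1.32040536e-03,  1.24909056e-04, -2.98636999e-05,
       -6.02614600e-04,  4.70038716e-04]), 'effort': array([-4.56221533e-04, -7.21272254e+01, -6.22602439e+01,  7.78582762e-02,
        2.39367597e-02, -9.72026965e-05]), 'ee_pos': array([ 289.69649452, -609.43597333,  217.89323965]), 'ee_rot': array([-3.14043040e+00, -1.24836127e-05,  4.43784516e-01]), 'force': array([ 0.34390514, -0.26301086, -0.2872491 ]), 'moment': array([-0.02352128,  0.06403912, -0.00927636]), 'finger_gap': 1.00276506139112}
side {'vfov': 42.15689249358538, 'cx': 312.24272595144816, 'cy': 196.85473215754575, 'k1': -0.1575030489275554, 'position': array([ -66.79591614,  949.36875345, 1386.91815816]), 'rotation': array([-2.38139125,  0.00863231, -2.56263487]), 'shot': 1}
shelf [{'box': [185.0, 123.0, 176.6, 167.0], 'score': 0.75}]
kettle [{'box': [249.8, 133.8, 41.3, 44.7], 'score': 0.74}]
bowl [{'box': [211.6, 166.7, 41.5, 34.2], 'sc
[... 211 characters left out ...]
 101.0, 92.1], 'score': 0.38}]
whisk []
top {'vfov': 42.02159918300399, 'cx': 320.18813108288737, 'cy': 199.51626093332575, 'k1': -0.046696262694590054, 'position': array([ 243.56797322,   15.52924236, 1680.67813425]), 'rotation': array([-2.92860066, -0.00466067, -1.5495055 ]), 'shot': 2}
shelf [{'box': [224.0, 89.7, 179.6, 147.4], 'score': 0.76}]
kettle [{'box': [299.3, 119.0, 35.9, 42.5], 'score': 0.56}]
bowl [{'box': [248.3, 110.7, 41.3, 38.3], 'score': 0.95}, {'box': [231.8, 194.7, 144.6, 36.4], 'score': 0.4}]
caddy [{'box': [349.1, 134.4, 23.3, 26.8], 'score': 0.8}]
waste_bowl [{'box': [136.7, 237.4, 46.9, 44.6], 'score': 0.96}]
whisk [{'box': [481.6, 258.5, 21.9, 18.0], 'score': 0.66}]
```

Run:
```python
import cv2
for n,(x,y,w,h) in (("side",(170,90,220,200)),("top",(120,80,400,220))):
    i=cv2.imread(f"pics/{n}0.png")
    c=i[y:y+h,x:x+w]; s=min(800/w,600/h)
    c=cv2.resize(c,None,fx=s,fy=s,interpolation=cv2.INTER_CUBIC)
    cv2.imwrite(f"pics/{n}0c.png",c); print(s)
```

```text
3.0
2.0
```

View pics/top0.png

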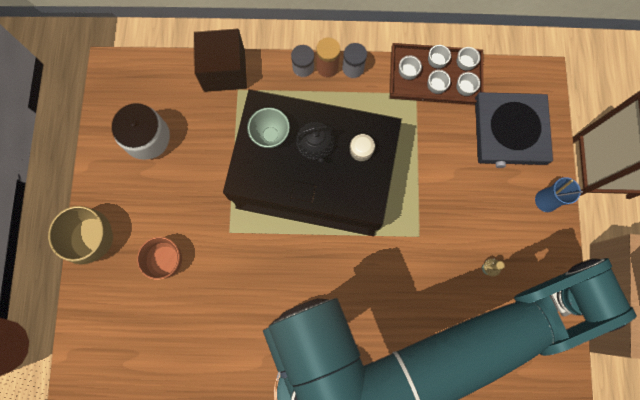

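View pics/side0.png

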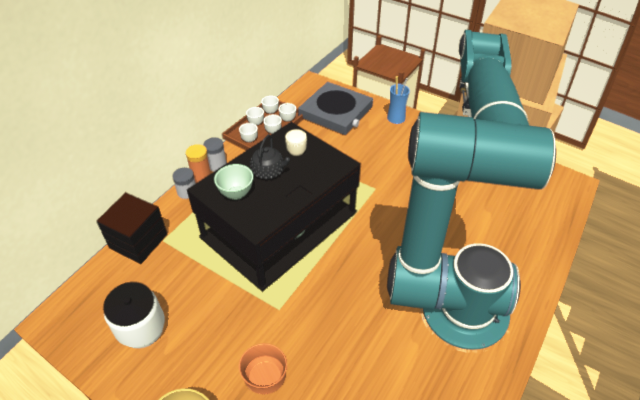

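The top view shows the shelf's upper face with corners at about (247,92), (401,118), (377,226) and (226,192). The whisk is at (490,266) and the waste bowl at (160,258). The side view shows a faint outline near (300,192). I'll boost the contrast there.

Run:
```python
import cv2,numpy as np
for n,(x,y,w,h) in (("side",(180,110,200,150)),("top",(215,80,200,150))):
    i=cv2.imread(f"pics/{n}0.png").astype(float)/255
    i=np.clip(i*4,0,1)**0.5
    c=cv2.resize((i[y:y+h,x:x+w]*255).astype(np.uint8),None,fx=4,fy=4,interpolation=cv2.INTER_CUBIC)
    cv2.imwrite(f"pics/{n}0g.png",c)
```

```text
(no output)
```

View pics/side0g.png

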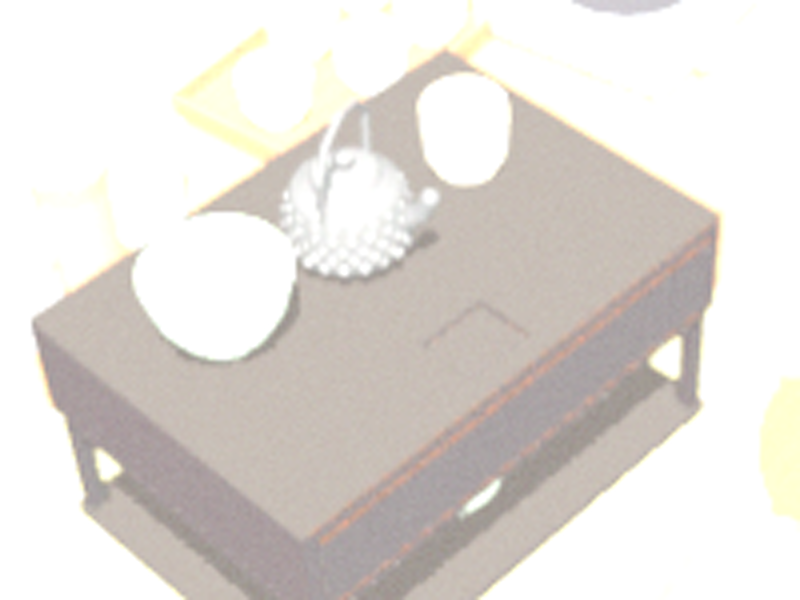

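View pics/top0g.png

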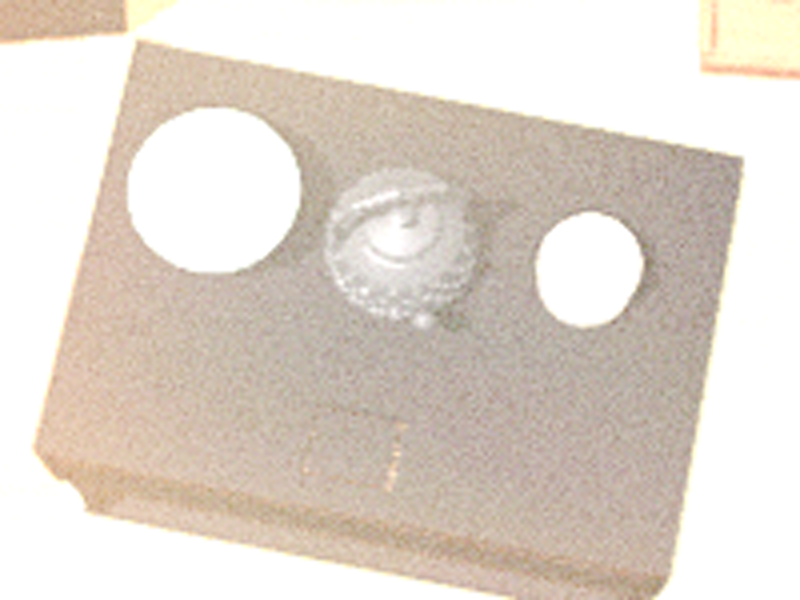

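```bash
cat > geo.py <<'E'
import numpy as np
from scipy.spatial.transform import Rotation as R
from scipy.optimize import least_squares
CAM={'side':dict(vfov=42.15689249358538,cx=312.24272595144816,cy=196.85473215754575,k1=-0.1575030489275554,position=[-66.79591614,949.36875345,1386.91815816],rotation=[-2.38139125,0.00863231,-2.56263487]),
'top':dict(vfov=42.02159918300399,cx=320.18813108288737,cy=199.51626093332575,k1=-0.046696262694590054,position=[243.56797322,15.52924236,1680.67813425],rotation=[-2.92860066,-0.00466067,-1.5495055])}
def proj(c,P):
    c=CAM[c];P=np.atleast_2d(P);f=200/np.tan(np.radians(c['vfov']/2))
    q=(P-c['position'])@R.from_euler('xyz',c['rotation']).as_matrix()
    s=q[:,:2]/q[:,2:];r2=(s**2).sum(1,keepdims=True);s=s*(1+c['k1']*r2)
    return s*f+[c['cx'],c['cy']]
def back(c,uv,z):
    r=least_squares(lambda p:(proj(c,[p[0],p[1],z])[0]-uv),[550,0]);return r.x
E
python3 - <<'E'
from geo import *
tc=np.array([[138,40],[742,157],[38,450]])/4+[215,80]   # back-left, back-right, front-left
sc=np.array([[35,322],[447,50],[718,215],[305,540]])/4+[180,110] # side: back-left, back-right,front-right,front-left
for u in tc: print('top',back('top',u,250).round(1))
for u in sc: print('side',back('side',u,250).round(1))
L={'bl':(160,230),'br':(160,-230),'fr':(-160,-230),'fl':(-160,230)}
def w(p,xy,z=250):
    c,s=np.cos(p[2]),np.sin(p[2]);return [p[0]+c*xy[0]-s*xy[1],p[1]+s*xy[0]+c*xy[1],z]
def res(p):
    r=[]
    for k,u in zip(['bl','br','fl'],tc): r+=list(proj('top',w(p,L[k]))[0]-u)
    for k,u in zip(['bl','br','fr','fl'],sc): r+=list(proj('side',w(p,L[k]))[0]-u)
    return r
f=least_squares(res,[650,0,0]);print(f.x,np.round(f.fun,1))
p=f.x
pc=[back('top',np.array([353,450])/4+[215,80],250),back('side',np.array([476,341])/4+[180,110],250)]
c,s=np.cos(p[2]),np.sin(p[2]);M=np.array([[c,s],[-s,c]])
for q in pc: print('plate',q,'shelf',M@(q-p[:2]))
for nm,uv,z in(('side',(425,347),250),('side',(480,302),250),('side',(528,335),250)):
    print(M@(back(nm,np.array(uv)/4+[180,110],z)-p[:2]))
for uv in ((315,408),(405,425),(390,490)): print('t',M@(back('top',np.array(uv)/4+[215,80],250)-p[:2]))
print('edge shut',w(p,(-166,0)), 'waste',back('top',(160,259.7),70),'whisk',back('top',(492,267),100))
for xy in ((-112,60),(-112,-60)):print(w(p,xy))
E
```

```text
top [879.1 231.1]
top [ 797.8 -213.7]
top [567.3 285.8]
side [869.6 233.7]
side [ 791.  -213.2]
side [ 485.3 -155.6]
side [563.  289.4]
[ 6.80517098e+02  3.55461815e+01 -1.77054248e-01] [-0.9  0.2  1.8  0.1 -1.6  1.3 -2.1 -1.1 -0.6 -1.5  1.8 -0.9 -0.3  0.1]
plate [572.22596777  63.61761829] shelf [-111.54243377    8.55920418]
plate [570.40824397  65.93727605] shelf [-113.74030354   10.5224414 ]
[-89.81293559  41.28042315]
[-86.87029748 -21.40704248]
[-138.32735208  -20.88802694]
t [-87.00244333  41.14358504]
t [-86.51704918 -23.76022718]
t [-134.60216056  -22.7635649 ]
edge shut [np.float64(517.1122094353448), np.float64(64.78386792735327), 250] waste [390.1842586  507.60126271] whisk [ 387.09206988 -511.78477953]
[np.float64(580.8358551162206), np.float64(114.33482131009048), 250]
[np.float64(559.7001781699086), np.float64(-3.7891947070647234), 250]
```

Both cameras agree on the push plate, at about (571, 65) mm (shelf x −112.5, y +9.5), with the outline about 64 × 50 mm as expected. I'll shut the fingers, lift, and approach with the jaw axis along the shelf's y.

Request:
{"method": "move_arm", "body": {"commands": [{"xyz":[0,0,4.5],"yaw":-0.12},{"xyz":[0,0,4.5],"yaw":-0.12},{"xyz":[1,3,3],"yaw":-0.12},{"xyz":[1.8,4.5,0],"yaw":-0.12},{"xyz":[1.8,4.5,0],"yaw":-0.12}], "claw": 0}}

```text
time: 1.2
ee_pos: [334.1, -489.0, 339.8]
ee_rot: [-3.136, -0.002, -0.182]
force: [1.5, -0.6, -0.6]
finger_gap: 0.618
```

Request:
{"method": "move_arm", "body": {"commands": [{"xyz":[1.8,4.5,0]},{"xyz":[1.8,4.5,0]},{"xyz":[1.8,4.5,0]},{"xyz":[1.8,4.5,0]},{"xyz":[1.8,4.5,0]}]}}

```text
validation failed for argument at $.co...
```

Request:
{"method": "move_arm", "body": {"commands": [{"xyz":[1.9,4.5,0],"yaw":0},{"xyz":[1.9,4.5,0],"yaw":0},{"xyz":[1.9,4.5,0],"yaw":0},{"xyz":[1.9,4.5,0],"yaw":0},{"xyz":[1.9,4.5,0],"yaw":0}]}}

```text
time: 1.7
ee_pos: [429.4, -257.1, 341.3]
ee_rot: [-3.138, -0.005, -0.19]
force: [1.5, -1.0, -0.4]
finger_gap: 0.187
```

Request:
{"method": "move_arm", "body": {"commands": [{"xyz":[1.9,4.5,0],"yaw":0},{"xyz":[1.9,4.5,0],"yaw":0},{"xyz":[1.9,4.5,0],"yaw":0},{"xyz":[1.9,4.5,0],"yaw":0},{"xyz":[0,0,0],"yaw":0}]}}

```text
time: 2.2
ee_pos: [506.2, -67.3, 342.5]
ee_rot: [-3.138, -0.008, -0.186]
force: [0.2, 0.2, -0.1]
finger_gap: 0.005
```

Request:
{"method": "move_arm", "body": {"commands": [{"xyz":[2.0,4.2,0],"yaw":0},{"xyz":[2.2,4.4,0],"yaw":0},{"xyz":[2.2,4.4,-2],"yaw":0},{"xyz":[0,0,-4],"yaw":0},{"xyz":[0,0,0],"yaw":0}]}}

```text
time: 2.7
ee_pos: [569.9, 63.3, 283.4]
ee_rot: [-3.138, -0.011, -0.185]
force: [0.2, -0.4, -0.5]
finger_gap: 0.006
```

Run:
```python
from plant import bot, optics
import cv2,numpy as np
print(bot.get_state()['ee_pos'])
for n,(x,y,w,h) in (("side",(180,90,200,150)),("top",(215,80,200,150))):
    p=optics.read_camera(n)
    i=p["image"][:,:,::-1]/255.
    i=np.clip(i*3,0,1)**0.5
    cv2.imwrite(f"pics/{n}1g.png",cv2.resize((i[y:y+h,x:x+w]*255).astype(np.uint8),None,fx=4,fy=4,interpolation=cv2.INTER_CUBIC))
```

```text
[569.85065605  63.25241728 283.41877913]
```

View pics/side1g.png

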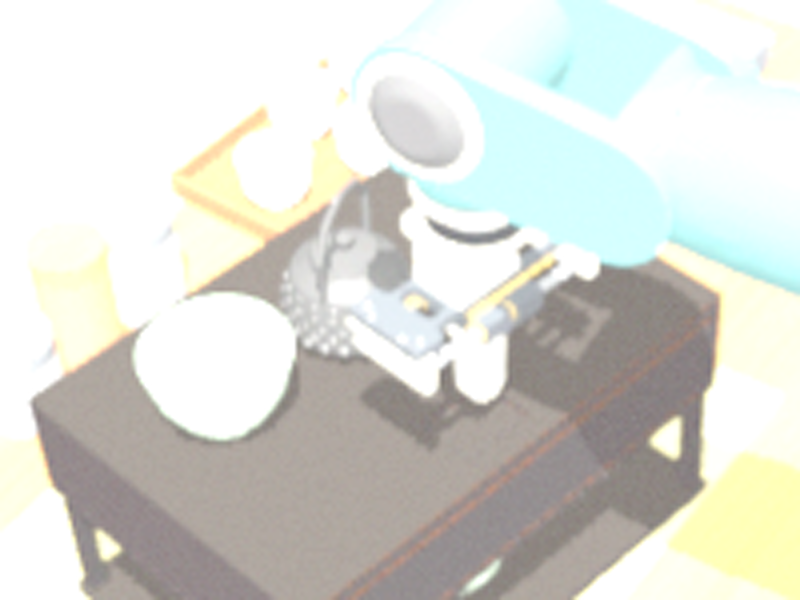

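The shut fingertip is above the plate, and the gripper body is clear in front of the kettle. Next I'll descend to feel for the plate.

Request:
{"method": "move_arm", "body": {"commands": [{"xyz":[0.1,0.2,-2],"yaw":0},{"xyz":[0,0,-0.8],"yaw":0},{"xyz":[0,0,0],"yaw":0}]}}

```text
time: 3.1
ee_pos: [572.7, 61.7, 268.2]
ee_rot: [-3.135, -0.025, -0.19]
force: [-0.2, 0.5, -0.1]
finger_gap: 0.005
```

Request:
{"method": "move_arm", "body": {"commands": [{"xyz":[0,0,-0.3],"yaw":0},{"xyz":[0,0,0],"yaw":0}]}}

```text
time: 3.3
ee_pos: [573.1, 60.6, 268.2]
ee_rot: [-3.134, -0.029, -0.192]
force: [-0.2, 0.1, 0.4]
finger_gap: 0.008
```

It isn't descending and shows no tool force. Before pushing further I'll check the joints and both pictures.

Run:
```python
from plant import bot, optics
import cv2,numpy as np
s=bot.get_state()
for k in s: print(k,s[k])
for n,(x,y,w,h) in (("side",(230,60,150,112)),("top",(215,80,200,150))):
    p=optics.read_camera(n)
    i=p["image"][:,:,::-1]/255.
    cv2.imwrite(f"pics/{n}2f.png",(i*255).astype(np.uint8))
    i=np.clip(i*1.5,0,1)**0.7
    cv2.imwrite(f"pics/{n}2g.png",cv2.resize((i[y:y+h,x:x+w]*255).astype(np.uint8),None,fx=5 if n=='side' else 4,fy=5 if n=='side' else 4,interpolation=cv2.INTER_CUBIC))
```

```text
time 3.3
joint_pos [ 6.09140806e-02 -1.27390016e-01  1.60474252e+00  3.63812480e-04
  1.63466995e+00  1.82335524e+00]
qvel [-0.0069471  -0.00927384 -0.02248177 -0.00190105  0.01149422 -0.00157601]
effort [-5.11712460e-04 -5.25360167e+01 -6.30400085e+01 -9.61731188e-03
 -3.18562696e-01 -2.55725645e-03]
ee_pos [573.09878139  60.61039077 268.18419716]
ee_rot [-3.13385069 -0.02854131 -0.19172674]
force [-0.23653367  0.1168505   0.37985289]
moment [0.07257442 0.01363904 0.00804127]
finger_gap 0.007607922984792982
```

View pics/side2g.png

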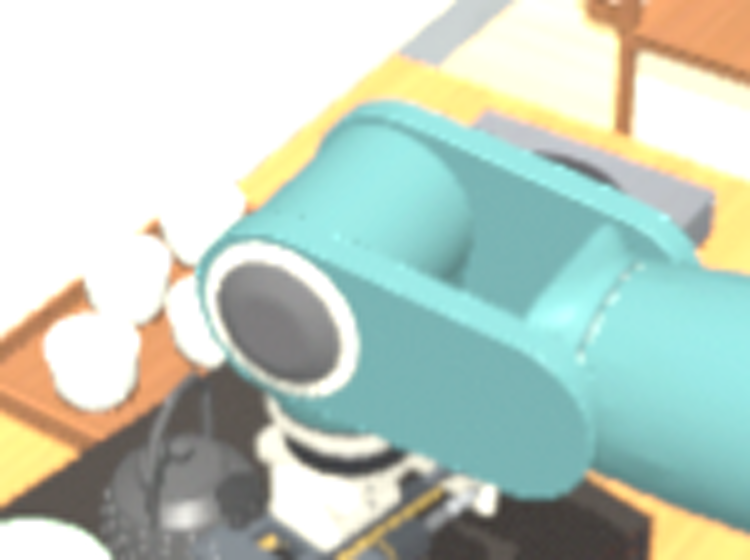

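View pics/top2f.png

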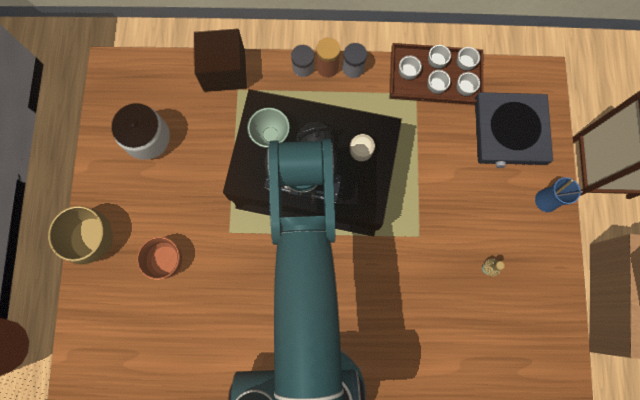

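Run:
```python
from geo import *
for z in (350,380,400,420,440,460,480,500): print(z,'cap',back('side',(287,125),z).round(),'bottom edge',back('side',(287+6,60+398/5),z).round())
p=[680.5,35.5,-0.177];c,s=np.cos(p[2]),np.sin(p[2]);M=np.array([[c,s],[-s,c]])
# kettle: lid/knob & base from initial crops
for z in (320,335): 
  q=back('top',np.array([408,218])/4+[215,80],z);print('kettle knob',z,q,M@(q-p[:2]))
for z in (300,320,340):
  a=back('top',np.array([424,322])/4+[215,80],z);b=back('side',np.array([430,197])/4+[180,110],z);print('spout',z,a,b,M@(a-p[:2]))
q=back('side',np.array([345,158])/4+[180,110],335);print('knob side',q,M@(q-p[:2]))
```

```text
350 cap [721. -92.] bottom edge [664. -43.]
380 cap [698. -62.] bottom edge [643. -15.]
400 cap [683. -42.] bottom edge [629.   5.]
420 cap [668. -22.] bottom edge [614.  24.]
440 cap [653.  -2.] bottom edge [600.  43.]
460 cap [637.  18.] bottom edge [586.  62.]
480 cap [622.  38.] bottom edge [572.  81.]
500 cap [607.  58.] bottom edge [558. 100.]
kettle knob 320 [720.5860184   28.11211849] [40.76056641 -0.21422034]
kettle knob 335 [715.32741205  27.97340593] [35.60854279 -1.27668659]
spout 300 [652.37177291  15.55808752] [659.62150165  -4.09959091] [-24.17744468 -24.58308771]
spout 320 [646.44999013  15.55766968] [646.2549494   13.44484585] [-30.00663404 -25.6261902 ]
spout 340 [640.52820736  15.55725184] [632.88839714  30.98928261] [-35.83582341 -26.66929268]
knob side [717.08101501  25.31708385] [37.80246594 -3.58273766]
```

Run:
```python
import cv2
a=cv2.imread("pics/side0.png");b=cv2.imread("pics/side2f.png")
x,y,w,h=200,110,130,100
import numpy as np
c=np.vstack([cv2.resize(np.clip(t[y:y+h,x:x+w].astype(float)*2.2,0,255).astype(np.uint8),None,fx=3,fy=3,interpolation=cv2.INTER_CUBIC) for t in (a,b)])
cv2.imwrite("pics/cmp.png",c)
```

```text
(no output)
```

View pics/cmp.png

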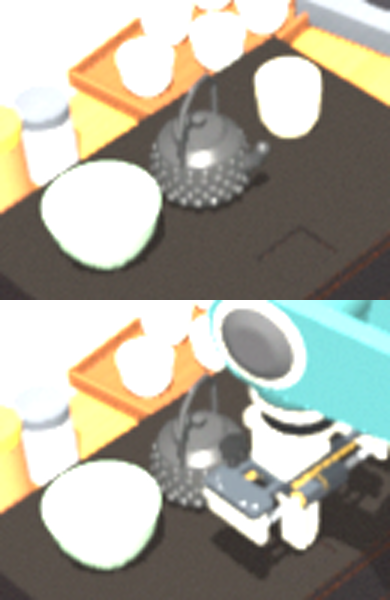

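View pics/top2g.png

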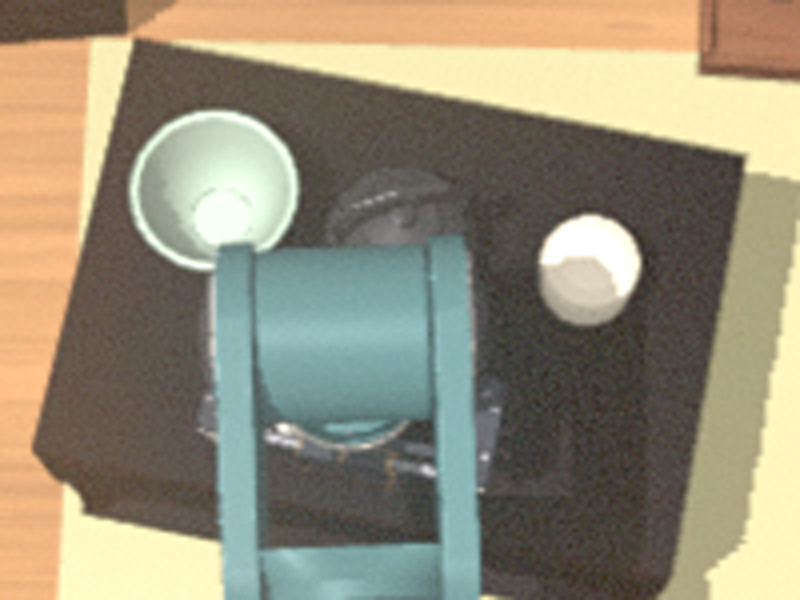

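The kettle, bowl and caddy haven't moved, and the wrist clears them by geometry. I'll step up a little to compare efforts and tell contact from control lag.

Request:
{"method": "move_arm", "body": {"commands": [{"xyz":[0,0,1.0],"yaw":0}]}}

```text
time: 3.5
ee_pos: [572.9, 60.7, 277.8]
ee_rot: [-3.134, -0.027, -0.192]
force: [0.1, 0.5, -0.9]
finger_gap: 0.003
```

Run:
```python
from plant import bot, optics
s=bot.get_state()
for k in ('joint_pos','effort','qvel','ee_pos','ee_rot','force'): print(k,s[k].round(4))
optics.read_camera('top');optics.read_camera('top')
s=bot.get_state()
for k in ('joint_pos','effort','qvel','ee_pos','ee_rot','force'): print(k,s[k].round(4))
```

```text
joint_pos [ 6.1200e-02 -1.2760e-01  1.5895e+00  4.0000e-04  1.6514e+00  1.8234e+00]
effort [-4.23000e-02 -5.34751e+01 -6.19635e+01 -6.30000e-03 -1.01220e+00
  6.00000e-04]
qvel [-0.0029 -0.0184 -0.1933  0.0013  0.1866 -0.0006]
ee_pos [572.865   60.7367 277.8117]
ee_rot [-3.1342 -0.0273 -0.1915]
force [ 0.0799  0.4977 -0.8664]
joint_pos [ 6.1200e-02 -1.2870e-01  1.5864e+00  3.0000e-04  1.6518e+00  1.8234e+00]
effort [-1.56000e-01 -4.99002e+01 -6.13692e+01 -8.90000e-03  8.98000e-02
 -2.70000e-03]
qvel [ 0.0005  0.0059  0.0205 -0.0006 -0.0213  0.0026]
ee_pos [573.551   60.8187 280.4185]
ee_rot [-3.1333 -0.031  -0.1915]
force [-0.0156  0.0195 -0.1717]
```

Efforts haven't changed, so there is no contact and the shortfall is control lag or bias. I'll continue down in 5 mm rows and watch the readings.

Request:
{"method": "move_arm", "body": {"commands": [{"xyz":[-0.1,0.3,-0.8],"yaw":0},{"xyz":[-0.1,0,-0.8],"yaw":0}]}}

```text
time: 3.8
ee_pos: [571.9, 64.2, 265.0]
ee_rot: [-3.133, -0.033, -0.191]
force: [-0.1, -0.6, -0.1]
finger_gap: 0.006
```

Request:
{"method": "move_arm", "body": {"commands": [{"xyz":[-0.1,0,-0.5],"yaw":0}]}}

```text
time: 3.9
ee_pos: [570.6, 64.3, 258.7]
ee_rot: [-3.133, -0.032, -0.191]
force: [-0.5, -0.5, -0.2]
finger_gap: 0.005
```

Request:
{"method": "move_arm", "body": {"commands": [{"xyz":[0,0,-0.5],"yaw":0}]}}

```text
time: 4.0
ee_pos: [570.3, 64.4, 252.7]
ee_rot: [-3.133, -0.031, -0.191]
force: [-0.4, 0.6, -0.6]
finger_gap: 0.003
```

It moves freely. Now the contact, in 2 mm rows.

Request:
{"method": "move_arm", "body": {"commands": [{"xyz":[0,0,-0.2],"yaw":0}]}}

```text
time: 4.1
ee_pos: [570.1, 64.4, 249.6]
ee_rot: [-3.133, -0.03, -0.191]
force: [-0.1, -0.0, 0.9]
finger_gap: 0.007
```

Request:
{"method": "move_arm", "body": {"commands": [{"xyz":[0,0,-0.2],"yaw":0}]}}

```text
time: 4.2
ee_pos: [570.0, 64.4, 247.4]
ee_rot: [-3.133, -0.03, -0.191]
force: [-0.4, -0.5, 4.6]
finger_gap: 0.007
```

Request:
{"method": "move_arm", "body": {"commands": [{"xyz":[0,0,-0.2],"yaw":0}]}}

```text
time: 4.3
ee_pos: [570.1, 64.4, 245.6]
ee_rot: [-3.133, -0.031, -0.191]
force: [-1.9, -0.1, 4.5]
finger_gap: 0.009
```

Request:
{"method": "move_arm", "body": {"commands": [{"xyz":[0,0,-0.2],"yaw":0}]}}

```text
time: 4.4
ee_pos: [570.1, 64.4, 243.8]
ee_rot: [-3.133, -0.031, -0.191]
force: [-1.6, -0.2, 3.7]
finger_gap: 0.001
```

Request:
{"method": "move_arm", "body": {"commands": [{"xyz":[0,0,-0.2],"yaw":0}]}}

```text
time: 4.5
ee_pos: [570.1, 64.4, 242.0]
ee_rot: [-3.133, -0.031, -0.191]
force: [-4.8, 1.1, 11.1]
finger_gap: -0.0
```

Run:
```python
from plant import bot, optics
import cv2,numpy as np
for j in range(2):
  p=optics.read_camera("side")
s=bot.get_state();print(s['time'],s['ee_pos'],s['force'])
i=p["image"][:,:,::-1]/255.;i=np.clip(i*2.5,0,1)**0.6
x,y,w,h=180,110,220,180
cv2.imwrite("pics/side3.png",cv2.resize((i[y:y+h,x:x+w]*255).astype(np.uint8),None,fx=3.3,fy=3.3,interpolation=cv2.INTER_CUBIC))
```

```text
4.6 [570.09988864  64.37406671 242.30542693] [-2.3521424   0.02830603  4.05465923]
```

View pics/side3.png

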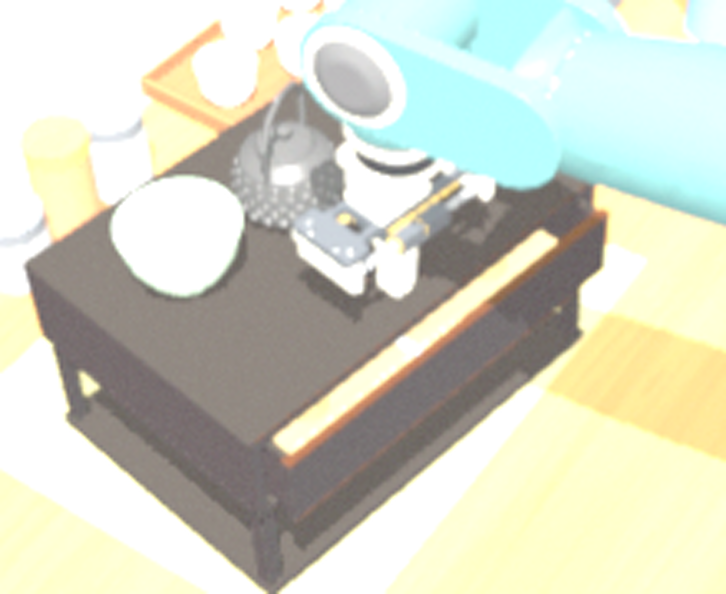

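The drawer has sprung out, and its light interior shows as a strip in front of the shelf. I'll let the plate up and look at the gap.

Request:
{"method": "move_arm", "body": {"commands": [{"xyz":[0,0,2.5],"yaw":0},{"xyz":[0,0,2.0],"yaw":0},{"xyz":[-3.5,0.6,0],"yaw":0},{"xyz":[-3.4,0.6,0],"yaw":0},{"xyz":[0,0,0],"yaw":0}]}}

```text
time: 5.1
ee_pos: [499.6, 76.4, 286.8]
ee_rot: [-3.134, -0.03, -0.192]
force: [-0.3, -0.5, -0.3]
finger_gap: 0.002
```

Run:
```python
from plant import bot, optics
import cv2,numpy as np
s=bot.get_state();print(s['time'],s['ee_pos'],s['ee_rot'])
for n,(x,y,w,h) in (("side",(200,130,200,150)),("top",(215,100,200,150))):
  p=optics.read_camera(n)
  i=p["image"][:,:,::-1]/255.;i=np.clip(i*1.8,0,1)**0.7
  cv2.imwrite(f"pics/{n}4.png",cv2.resize((i[y:y+h,x:x+w]*255).astype(np.uint8),None,fx=4,fy=4,interpolation=cv2.INTER_CUBIC))
from geo import *
p=[680.5,35.5,-0.177];c,sn=np.cos(p[2]),np.sin(p[2]);M=np.array([[c,sn],[-sn,c]])
print('tcp shelf',M@(s['ee_pos'][:2]-p[:2]))
```

```text
5.1 [499.60806266  76.36426717 286.80184462] [-3.13356577 -0.02952126 -0.19189127]
tcp shelf [-185.26101307    8.37486502]
```

View pics/side4.png

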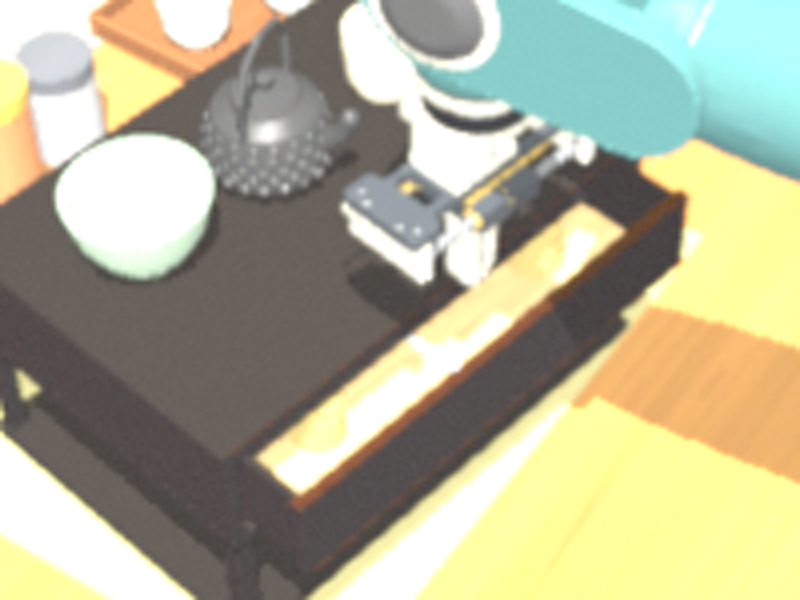

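View pics/top4.png

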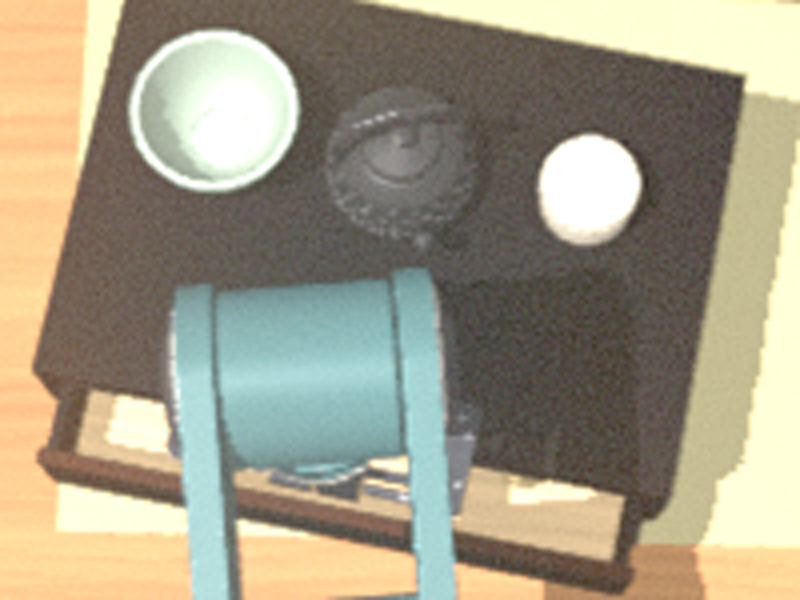

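Run:
```python
from geo import *
p=[680.5,35.5,-0.177];c,s=np.cos(p[2]),np.sin(p[2]);M=np.array([[c,s],[-s,c]])
for n,uv,o,z in (('side',(300,505),(200,130),233),('side',(683,195),(200,130),233),('side',(228,457),(200,130),250),('top',(42,462),(215,100),233),('top',(628,590),(215,100),233),('top',(36,370),(215,100),250)):
    q=back(n,np.array(uv)/4+o,z);print(n,uv,M@(q-p[:2]))
```

```text
side (300, 505) [-216.89157257  212.41096222]
side (683, 195) [-218.45077216 -207.66132288]
side (228, 457) [-159.96354155  225.99312917]
top (42, 462) [-216.64566461  211.81475456]
top (628, 590) [-224.0600558  -210.35846543]
top (36, 370) [-155.79157227  227.82026023]
```

The board's front face is at shelf x ≈ −219, so the drawer is about 59 mm out, and the tip at −185 is mid-gap. Next I'll put the finger down into the gap.

Request:
{"method": "move_arm", "body": {"commands": [{"xyz":[0,0,-2.5],"yaw":0},{"xyz":[0,0,-2.0],"yaw":0}]}}

```text
time: 5.4
ee_pos: [503.5, 75.8, 242.1]
ee_rot: [-3.133, -0.033, -0.192]
force: [1.0, 0.1, -0.2]
finger_gap: 0.001
```

Request:
{"method": "move_arm", "body": {"commands": [{"xyz":[0,0,-1.5],"yaw":0},{"xyz":[0,0,-1.0],"yaw":0}]}}

```text
time: 5.6
ee_pos: [504.3, 75.4, 214.0]
ee_rot: [-3.134, -0.031, -0.193]
force: [0.4, 0.3, 0.6]
finger_gap: 0.006
```

Request:
{"method": "move_arm", "body": {"commands": [{"xyz":[-0.6,0.1,-0.1],"yaw":0},{"xyz":[-0.6,0.1,0],"yaw":0},{"xyz":[-0.5,0.1,0],"yaw":0}]}}

```text
time: 5.9
ee_pos: [486.8, 78.3, 211.8]
ee_rot: [-3.135, -0.028, -0.193]
force: [3.3, -0.6, -1.1]
finger_gap: 0.005
```

Request:
{"method": "move_arm", "body": {"commands": [{"xyz":[-0.5,0.09,0],"yaw":0},{"xyz":[-0.5,0.09,0],"yaw":0},{"xyz":[-0.5,0.09,0],"yaw":0},{"xyz":[-0.5,0.09,0],"yaw":0},{"xyz":[-0.5,0.09,0],"yaw":0}]}}

```text
time: 6.4
ee_pos: [460.1, 83.3, 214.0]
ee_rot: [-3.133, -0.033, -0.193]
force: [2.7, -0.8, -1.1]
finger_gap: 0.004
```

Contact at about 3 N, and the drawer is sliding. Continuing.

Request:
{"method": "move_arm", "body": {"commands": [{"xyz":[-0.5,0.09,-0.05],"yaw":0},{"xyz":[-0.5,0.09,-0.05],"yaw":0},{"xyz":[-0.5,0.09,-0.05],"yaw":0},{"xyz":[-0.5,0.09,-0.05],"yaw":0}]}}

```text
time: 6.8
ee_pos: [438.6, 87.3, 212.8]
ee_rot: [-3.133, -0.034, -0.193]
force: [2.5, -0.5, 0.7]
finger_gap: 0.001
```

Request:
{"method": "move_arm", "body": {"commands": [{"xyz":[-0.4,0.07,-0.05],"yaw":0},{"xyz":[-0.3,0.05,0],"yaw":0}]}}

```text
time: 7.0
ee_pos: [430.8, 88.6, 212.3]
ee_rot: [-3.133, -0.035, -0.193]
force: [23.3, -2.3, -3.2]
finger_gap: 0.005
```

A force rise to 23 N marks the drawer stop. I'll hold without pushing, back off slightly, then lift straight up.

Request:
{"method": "move_arm", "body": {"commands": [{"xyz":[0.3,-0.05,0],"yaw":0},{"xyz":[0.4,-0.07,0],"yaw":0},{"xyz":[0.2,0,0],"yaw":0}]}}

```text
time: 7.3
ee_pos: [439.4, 87.5, 212.0]
ee_rot: [-3.133, -0.034, -0.193]
force: [0.2, -0.4, 0.1]
finger_gap: 0.003
```

Request:
{"method": "move_arm", "body": {"commands": [{"xyz":[0,0,1.5],"yaw":0},{"xyz":[0,0,3],"yaw":0},{"xyz":[0,0,4],"yaw":0},{"xyz":[0,0,4],"yaw":0},{"xyz":[-1,-2,2],"yaw":0}]}}

```text
time: 7.8
ee_pos: [427.9, 67.9, 362.0]
ee_rot: [-3.135, -0.026, -0.191]
force: [1.3, -1.0, 0.1]
finger_gap: 0.006
```

Request:
{"method": "move_arm", "body": {"commands": [{"xyz":[-1,-4.5,0],"yaw":0},{"xyz":[-0.5,-4.5,0],"yaw":0},{"xyz":[-0.5,-4.5,0],"yaw":0},{"xyz":[0,-4.5,0],"yaw":0},{"xyz":[0,-4.5,0],"yaw":0}]}}

```text
time: 8.3
ee_pos: [404.7, -161.4, 373.1]
ee_rot: [-3.134, -0.037, -0.184]
force: [1.8, 1.1, -0.4]
finger_gap: 0.008
```

Request:
{"method": "move_arm", "body": {"commands": [{"xyz":[0,-4.5,0],"yaw":0},{"xyz":[0,-4.5,0],"yaw":0},{"xyz":[0,-3,0],"yaw":0},{"xyz":[0,0,0],"yaw":0},{"xyz":[0,0,0],"yaw":0}]}}

```text
time: 8.8
ee_pos: [401.8, -291.4, 377.4]
ee_rot: [-3.134, -0.037, -0.191]
force: [0.4, -0.2, 0.5]
finger_gap: 0.004
```

Run:
```python
from plant import bot, optics, nets
import cv2,numpy as np
s=bot.get_state();print(s['time'],s['ee_pos'],s['force'],s['qvel'].round(3))
for n in ("side","top"):
  p=optics.read_camera(n)
  for l in ("kettle","bowl","caddy","waste_bowl","whisk","lid_rest1_mid","pick_mid"): print(n,l,nets.look_for(p,l)[:2])
  i=p["image"][:,:,::-1]/255.;i=np.clip(i*1.6,0,1)**0.7
  x,y,w,h=(200,130,200,150) if n=="side" else (215,100,200,150)
  cv2.imwrite(f"pics/{n}5.png",cv2.resize((i[y:y+h,x:x+w]*255).astype(np.uint8),None,fx=4,fy=4,interpolation=cv2.INTER_CUBIC))
```

```text
8.8 [ 401.77100074 -291.35043951  377.43373582] [ 0.43799022 -0.17082108  0.49863733] [-0.023  0.019 -0.02  -0.004  0.004 -0.01 ]
side kettle [{'box': [248.0, 137.1, 43.3, 44.0], 'score': 0.94}, {'box': [214.4, 166.9, 38.8, 33.9], 'score': 0.66}]
side bowl [{'box': [212.8, 165.0, 39.1, 37.7], 'score': 0.77}]
side caddy [{'box': [283.9, 133.3, 22.2, 20.7], 'score': 0.75}]
side waste_bowl [{'box': [234.9, 344.3, 49.0, 51.8], 'score': 0.71}]
side whisk [{'box': [419.8, 140.1, 12.4, 29.2], 'score': 0.61}, {'box': [213.0, 163.7, 40.0, 37.9], 'score': 0.2}]
side lid_rest1_mid [{'box': [283.6, 230.8, 20.0, 21.9], 'score': 0.59}]
side pick_mid []
top kettle [{'box': [295.8, 123.0, 38.8, 39.8], 'score': 0.69}]
top bowl [{'box': [244.3, 109.7, 45.6, 36.2], 'score': 0.63}]
top caddy [{'box': [350.3, 133.8, 21.6, 26.1], 'score': 0.83}]
top waste_bowl [{'box': [137.7, 238.3, 44.6, 42.4], 'score': 0.8}]
top whisk []
top lid_rest1_mid [{'box': [255.1, 208.8, 14.9, 11.7], 'score': 0.76}]
top pick_mid [{'box': [298.8, 210.6, 0.3, 21.6], 'score': 0.55}]
```

View pics/side5.png

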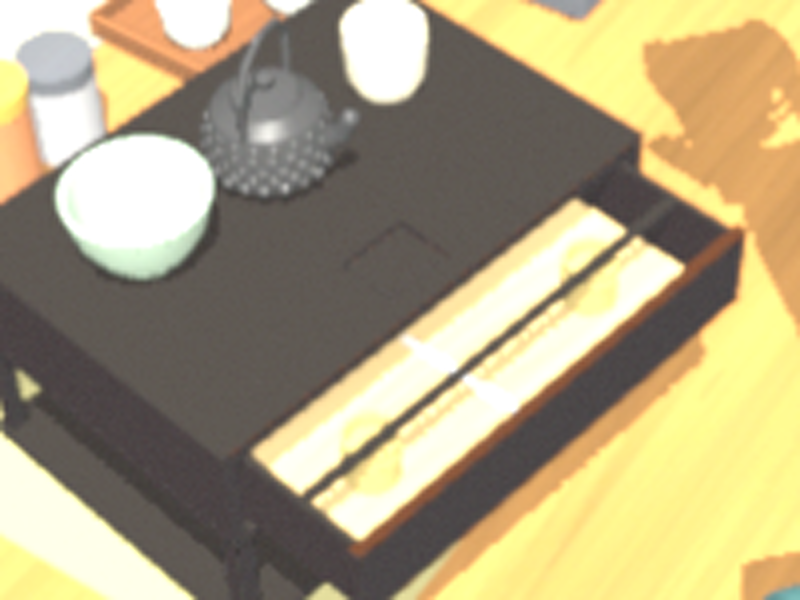

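View pics/top5.png

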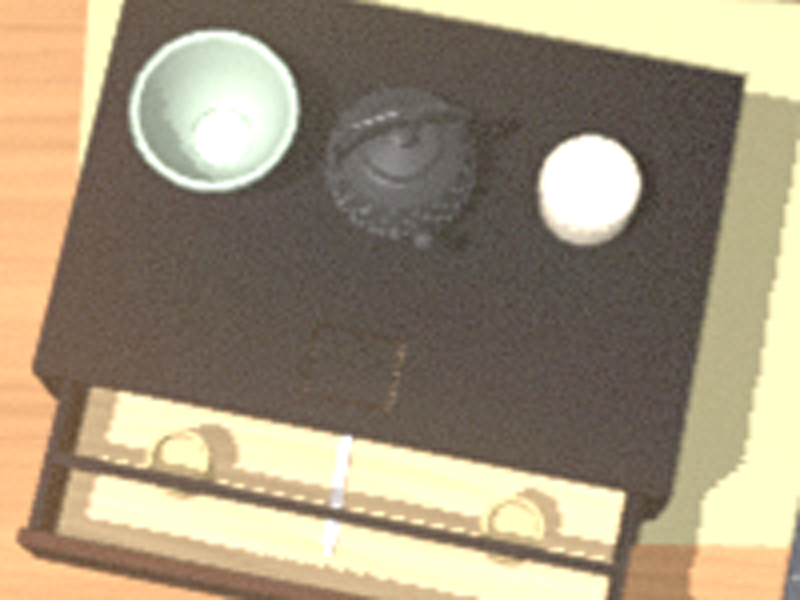

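Run:
```python
from geo import *
p=[680.5,35.5,-0.177];c,s=np.cos(p[2]),np.sin(p[2]);M=np.array([[c,s],[-s,c]])
for uv in ((358,555),(742,233)):
    print(M@(back('side',np.array(uv)/4+[200,130],233)-p[:2]))
from plant import bot
s=bot.get_state();print(s['ee_pos'],s['force'])
```

```text
[-276.39190797  214.96388394]
[-278.91136896 -206.06050858]
[ 401.97672237 -290.96320321  376.74728937] [-0.6369689  -0.79984303  0.9563028 ]
```

The drawer front now measures about 60 mm beyond its sprung position, so it is roughly 118–120 mm out. The contents are in it and the utensils stand where they were. Handing in.

```bash
python3 -c "
from plant import bot
print(bot.finish_job())"
```

```text
the job is handed in; nothing more can be done
None
```

The drawer is fully open and the job was handed in at about 9 s of the 51 s allowed.

- **Finding and pressing the plate:** Its outline showed in both camera views, at shelf y about +9.5 mm. The shut fingertips met it at z about 248 mm with about 4 N, and I pressed it down about 6 mm. The drawer then sprang out about 59 mm.
- **Opening the drawer:** One fingertip behind the front board slid it out at about 3 N, until a rise to 23 N marked the stop. I then backed off, lifted out and moved the hand well clear.
- **Last checks:**
  - The drawer front measured about 117–119 mm out by camera.
  - The pick and both lid rests were seen lying in the drawer.
  - Kettle, bowl, caddy and waste bowl were where they started, to within a few pixels.
  - The force reading was about zero.
- **Not confirmed:**
  - The whisk was found only in the top view at the start and only in the side view at the end, so I could not compare its position. The hand never came near it.
  - I did not measure the plate's return. Its outline looked unchanged after release.
- **What went wrong on the way:**
  - One move call was refused because it left out the yaw value.
  - The arm stopped short once on the way down. I checked for contact, found none, and put it down to controller lag.

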